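Pack the potter's decorating caddy

ROBOT

A 6-joint arm with a two-finger parallel gripper is mounted at the origin on the work surface. World frame = base frame: x ahead of the robot, y to its left, z up, the work surface at z = 0. Lengths are in m, angles in rad, forces in N, time in s.
With the tool pointing down it reaches from about 0.225 to 0.875 m from the base axis. Payload 3.4 kg.
Tool frame: the origin (TCP) lies midway between the tips of the shut fingers; the grasp point (between the pads) lies 19 mm behind it (manip.grip_point_offset is the distance from the TCP to the grasp point, in m); z points along the fingers, y is the line along which they close (so a half turn about z gives the same grasp; the last joint's range is limited). The gripper opens to 85 mm and grips with 20 to 120 N. Pads are 22 mm wide; open, the fingers measure 114 mm over their backs; the gripper's body (76 mm by 85 mm) begins 54 mm behind the grasp point. The pads swing forward as they close: fully open they stand 13 mm farther back than shut.
Start: joints at [1.165, 0.276, 1.505, -0, 1.361, -0.121], TCP at [0.162, 0.552, 0.231] pointing down, gripper open.
Joint ranges: [-2.89, 2.89], [-0.75, 2.08], [0.22, 2.7], [-1.18, 4.32], [0.11, 2.71], [-2.7, 2.7]. Speed limits (rad/s): [2.57, 2.57, 3.14, 3.14, 3.14, 3.14].

INTERFACE

Orientations are given as a unit quaternion [w, x, y, z].
In Python, from rig import manip gives the robot as it stands.
- The arm moves only by the shell command python3 -m handwheel 'ROWS' [FORCE]. ROWS is JSON, a list of rows, each an object with "translation": the shift along the tool's x, y, z in m, a list of three; "angular": the turn, a rotation vector about the tool's x, y, z in degrees, a list of three; "hand": the closure, from 0 (fully open) to 1 (shut). A call has 1 to 10 rows; each row shifts and turns the commanded pose from where the row before left it, along the tool's axes as they then stand; what a row does not reach is not made up. A row lasts 1/12 s, in which the tool goes at most 41.7 mm and 7.16 degrees, less where a joint would pass 70% of its speed; a pose out of reach is approached as far as the arm can. A call with a gripper value outside its range is refused whole. The fingers move at their own pace and stop on an object; FORCE is the grip in N (left out, the last holds). Time passes only in rows, so rows that do not move let the fingers close. It gives the time, the measured TCP pose, the force, the opening and the grip force at its end, in the units of the state.
- manip.get_state(): the state, without advancing time (a new reading comes with each control period).
- manip.get_image(name): name is "scene" or "top" or "wrist"; returns the picture (420x560x3 uint8, red, green, blue); there is no depth.
- manip.camera_info(name): a dict with "camera_matrix" (3x3 intrinsics, pixels), "eye" and "orientation" of the camera in the world; the wrist camera has in their place "tool_from_camera" (4x4, takes a point from camera to tool coordinates, whose origin is the TCP and whose axes are the flange's). Camera axes: x right, y down, z forward; pixel columns grow to the right and rows downward; lengths in m; the calibration is good to about 2 mm. The wrist camera is an equidistant fisheye: a pixel r from the principal point sees the ray r / f radians off the axis. A picture is of the moment at which its call begins: read the wrist's pose just before it. camera_info takes no time and is no camera call.
- manip.sign_off(): hands the job in; it is judged then, once.
The state is a dict: "clock": time; "qpos": joint angles; "qd": joint speeds; "effort": joint torques, N m; "position": TCP position; "ee_rot": TCP orientation; "contact_force": force on the tool from outside, world axes, zero at the start; "moment": the same for the moment, N m; "width": finger opening in m; "gripper_force": force on a finger pad.
Only numpy, scipy, OpenCV 4.12 (cv2) and the standard library are available. Lean on these libraries where they do the work, as an engineer would, in place of code of your own. Each camera call takes 0.05 s, during which the arm holds its last target. There are 200 camera calls.

TASK

Pack the wooden caddy on the pottery table: stand the large round, the square and the bar-shaped clay stamp upright, each down in the well of its own shape, and lay the loop trimming tool flat in the long lane. Leave the small round stamp, the cross stamp and the modelling stick without a loop where they are. Set the stamps down rather than drop them, for fired clay chips.

Things in the scene. Friction and masses are not known exactly. Their poses are not given: they have to be found in the camera images.
- caddy: Wooden block, fixed, 210 (x) x 172 (y) x 22 mm high; any yaw. Origin: centre of underside. Pockets 16 mm deep, floors 6 mm over the table; centres (x, y): round well 60 mm wide (-65, 39) mm; square well 60 x 60 (5, 39); bar well 46 (x) x 74 (y) (68, 39); long lane 190 (x) x 68 (y) (0, -42). Nearby, unlisted: a cup and a jar under 50 mm tall. Gaps between things: 10 mm or more.
- round_stamp: The large round stamp: an upright, pale wooden, round handle 20 mm across on a 16 mm thick foot of reddish fired clay, 62 mm tall in all (handle from 16 to 62 mm up, all stamps alike). Origin: centre of the underside, z up the handle. Foot round, 44 mm across.
- square_stamp: The square stamp: an upright, pale wooden, round handle 20 mm across on a 16 mm thick foot of reddish fired clay, 62 mm tall in all (handle from 16 to 62 mm up, all stamps alike). Origin: centre of the underside, z up the handle. Foot 44 x 44 mm, sides along its x and y.
- bar_stamp: The bar stamp: an upright, pale wooden, round handle 20 mm across on a 16 mm thick foot of reddish fired clay, 62 mm tall in all (handle from 16 to 62 mm up, all stamps alike). Origin: centre of the underside, z up the handle. Foot a rectangle, 28 mm along its x and 56 mm along its y.
- trimmer: The loop trimming tool. Lies flat, 130 mm long along its x axis, with a square dark wooden handle 16 x 16 mm from x = -65 to +20 mm (underside at z = 0); origin: middle of the length, centre of the underside, about 15 mm ahead (+x) of a good balance point. A steel wire loop 28 mm wide, level with the middle of the handle, forms its +x end (from 26 to 65 mm).
- cross_stamp: Look-alike that stays: the cross stamp: an upright, pale wooden, round handle 20 mm across on a 16 mm thick foot of reddish fired clay, 62 mm tall in all (handle from 16 to 62 mm up, all stamps alike). Origin: centre of the underside, z up the handle. Foot a plus sign 54 mm across with arms 17 mm wide.
- small_stamp: Look-alike that stays: the small round stamp: an upright, pale wooden, round handle 20 mm across on a 16 mm thick foot of reddish fired clay, 62 mm tall in all (handle from 16 to 62 mm up, all stamps alike). Origin: centre of the underside, z up the handle. Foot round, only 30 mm across.
- stick: Look-alike that stays: a wooden modelling stick. Lies flat, 130 mm long along its x axis, with a square dark wooden handle 16 x 16 mm from x = -65 to +20 mm (underside at z = 0); origin: middle of the length, centre of the underside, about 15 mm ahead (+x) of a good balance point. Its +x end is a flat wooden blade 10 mm wide, with no wire loop.

How it is judged:
By the outcome, as a careful person would: the job done as asked, in the order asked, and still so for the second after the job is handed in, with the robot touching nothing.
It also fails if it takes over 96 s, if anything falls off the work surface, if the arm or the gripper's body presses on something with over 40 N, if the wrist force passes 120 N, or if a joint passes its speed limit or range.

## Working session

There is one attempt and no reset: what is moved stays moved. The work goes in short steps, Python scripts to look and compute and a shell command to move; the robot and the scene stay as the last step left them, time stands still between calls to the robot, and variables do not carry over. Pictures are saved under pics/ and viewed, at most 14 in all, crops included, and the job is handed in when it is done.

```bash
mkdir -p pics; ls
python3 - <<'E'
from rig import manip
import cv2,json
for n in ["top","scene"]:
    im=manip.get_image(n); cv2.imwrite(f"pics/{n}0.png",im[:,:,::-1])
    print(n,manip.camera_info(n))
print(manip.camera_info("wrist"),manip.get_state(),manip.grip_point_offset)
E
```

```text
pics
top {'camera_matrix': array([[381.48888022,   0.        , 279.12015025],
       [  0.        , 381.48888022, 209.99558377],
       [  0.        ,   0.        ,   1.        ]]), 'eye': array([ 0.49821389, -0.01475259,  0.83311422]), 'orientation': array([ 0.0322952 , -0.70311316,  0.71025298, -0.01138456])}
scene {'camera_matrix': array([[431.60495533,   0.        , 277.20985618],
       [  0.        , 431.60495533, 211.92381368],
       [  0.        ,   0.        ,   1.        ]]), 'eye': array([1.42330637, 0.41809098, 0.6506229 ]), 'orientation': array([-0.25235825,  0.47940055,  0.73309444, -0.41117266])}
{'camera_matrix': array([[325.1922621 ,   0.        , 274.33756846],
       [  0.        , 325.1922621 , 210.05340751],
       [  0.        ,   0.        ,   1.        ]]), 'tool_from_camera': array([[ 7.56576423e-05, -9.49060921e-01, -3.15092626e-01,
         8.11326868e-02],
       [ 9.99999961e-01, -1.23397318e-05,  2.77279725e-04,
        -4.77760884e-04],
       [-2.67043509e-04, -3.15092635e-01,  9.49060883e-01,
        -1.42213811e-01],
       [ 0.00000000e+00,  0.00000000e+00,  0.00000000e+00,
         1.00000000e+00]])} {'clock': 0.1, 'qpos': array([ 1.16500187e+00,  2.76527269e-01,  1.50602816e+00, -1.37840139e-05,
        1.36071669e+00, -1.21012630e-01]), 'qd': array([ 0.00097568, -0.00234577, -0.00227258,  0.00030826, -0.00157915,
        0.00252257]), 'effort': array([ 1.80737559e-03, -4.17699444e+01, -2.46407068e+01, -9.46495362e-06,
        5.69622527e-03,  2.82019425e-05]), 'position': array([0.16136786, 0.55138383, 0.23052016]), 'ee_rot': array([-2.12133190e-04,  1.41908754e-01,  9.89879387e-01, -8.12525712e-04]), 'contact_force': array([-0.03835598, -0.22974416,  0.89193449]), 'moment': array([-0.00513023, -0.00630673, -0.04157611]), 'gripper_force': 0.0, 'width': 0.08509346848401646} 0.0187
```

View pics/top0.png

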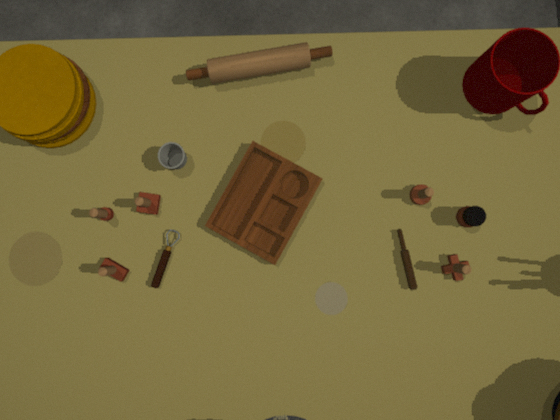

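View pics/scene0.png

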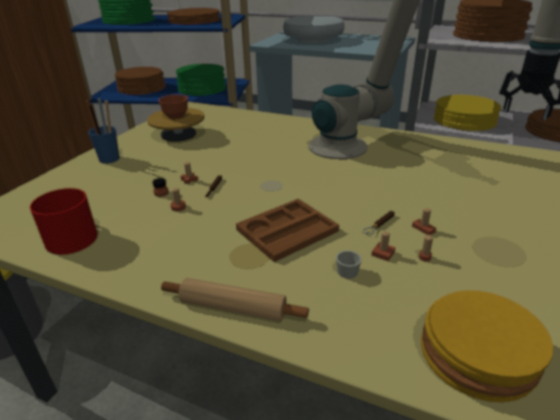

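The top view shows the caddy at about (265,203), with round well (294,184), square well (275,212) and bar well (265,240). Stamps stand at (147,203), (97,213) and (113,269) on the left, and (420,194) and (455,267) on the right. The trimmer is at (166,258) and the stick at (405,260). I'll zoom in and measure.

```bash
cat > h.py <<'E'
from rig import manip
import numpy as np, cv2
from scipy.spatial.transform import Rotation as R
q=lambda v:R.from_quat(np.r_[v[1:],v[0]])
def top_pt(uv,z):
    c=manip.camera_info("top"); K=c["camera_matrix"]
    d=q(c["orientation"]).apply(np.linalg.inv(K)@np.array([uv[0],uv[1],1.])); e=c["eye"]
    return (e+d*(z-e[2])/d[2])[:2]
def wrist_pt(uv,z,st):
    c=manip.camera_info("wrist"); K=c["camera_matrix"]; T=c["tool_from_camera"]
    x=(uv[0]-K[0,2])/K[0,0]; y=(uv[1]-K[1,2])/K[1,1]; r=np.hypot(x,y)+1e-12
    d=np.array([x/r*np.sin(r),y/r*np.sin(r),np.cos(r)])
    Rt=q(st["ee_rot"]); e=st["position"]+Rt.apply(T[:3,3]); d=Rt.apply(T[:3,:3]@d)
    return (e+d*(z-e[2])/d[2])[:2]
def yaw(st): # direction of tool x in world, deg
    v=q(st["ee_rot"]).apply([1,0,0]); return np.degrees(np.arctan2(v[1],v[0]))
E
python3 - <<'E'
from h import *
im=cv2.imread("pics/top0.png")
A=cv2.resize(im[140:290,80:190],None,fx=4,fy=4,interpolation=cv2.INTER_CUBIC)
B=cv2.resize(im[170:295,385:495],None,fx=3,fy=3,interpolation=cv2.INTER_CUBIC)
o=np.zeros((600,770,3),np.uint8); o[:600,:440]=A; o[:375,440:]=B; cv2.imwrite("pics/crop.png",o)
hsv=cv2.cvtColor(im,cv2.COLOR_BGR2HSV)
for n,p in dict(foot=(150,208),handle=(142,202),table=(200,300),cad=(212,205),foot2=(420,200),foot3=(120,272),stickh=(160,270)).items(): print(n,im[p[1],p[0]],hsv[p[1],p[0]])
for n,p in dict(sq=(142,202),small=(96,213),bar=(104,271),rnd=(423,194),cross=(462,268)).items(): print(n,top_pt(p,.062))
for n,p in dict(rw=(294,184),sw=(275,212),bw=(265,240),trim=(166,258)).items(): print(n,top_pt(p,.006))
E
```

```text
foot [28 47 94] [  9 179  94]
handle [ 66 102 129] [ 17 125 129]
table [ 74 123 135] [ 24 115 135]
cad [48 85 92] [ 25 122  92]
foot2 [ 38  62 112] [ 10 168 112]
foot3 [ 32  51 101] [  8 174 101]
stickh [15 30 51] [ 12 180  51]
sq [0.56557599 0.28901378]
small [0.54401201 0.38429184]
bar [0.42566416 0.36531516]
rnd [ 0.57504708 -0.28155482]
cross [ 0.42704367 -0.35317213]
rw [ 0.60593396 -0.02347841]
sw [0.54525463 0.01848868]
bw [0.48477359 0.04067223]
trim [0.44760039 0.25665491]
```

View pics/crop.png

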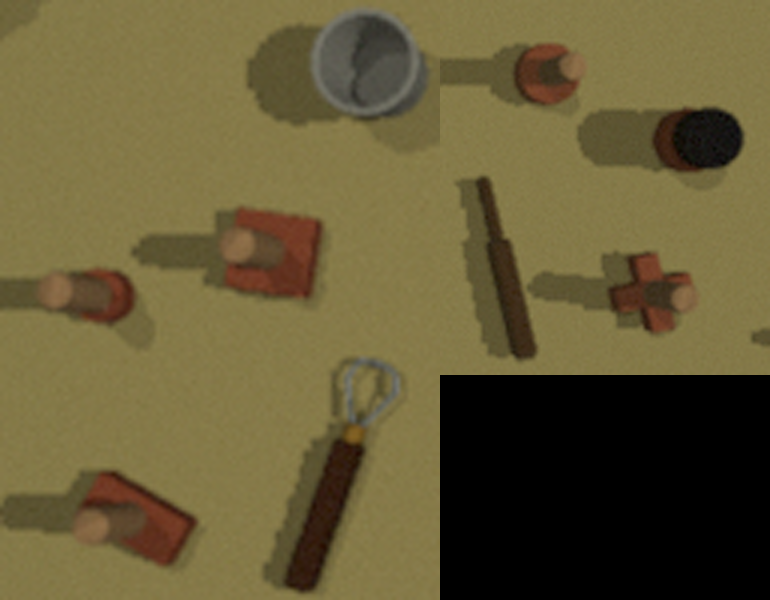

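The crop confirms which is which: square handle top at full-image (139.5,201), bar (103,271), large round (428.7,192), small round left at (94,213), and the cross on the right. The trimmer's butt is at (155,285) and its loop tip at (174,230).

```bash
cat >> h.py <<'E'
def quad(cnt,f):
    P=np.array([f(p) for p in cnt.reshape(-1,2).astype(float)],np.float32)*1000
    (c,s,a)=cv2.minAreaRect(P); return np.round(c,1),np.round(s,1),round(a,1)
E
python3 - <<'E'
from h import *
im=cv2.imread("pics/top0.png"); im=cv2.medianBlur(im,3)
hsv=cv2.cvtColor(im,cv2.COLOR_BGR2HSV); 
m=((hsv[...,0]<15)&(hsv[...,1]>145)).astype(np.uint8)
M=cv2.morphologyEx(m,cv2.MORPH_CLOSE,np.ones((5,5),np.uint8))
def biggest(box,mm=M):
    x0,y0,x1,y1=box; k=np.zeros_like(mm); k[y0:y1,x0:x1]=mm[y0:y1,x0:x1]
    return max(cv2.findContours(k,cv2.RETR_EXTERNAL,cv2.CHAIN_APPROX_NONE)[0],key=cv2.contourArea)
for n,b,z in [("caddy",(200,135,330,270),.022),("sq",(133,190,165,220),.016),("bar",(95,255,135,285),.016),("rnd",(405,180,435,210),.016)]:
    print(n,quad(biggest(b),lambda p:top_pt(p,z)))
d=((hsv[...,2]<65)&(hsv[...,0]<17)&(hsv[...,1]>150)).astype(np.uint8)
print("trim handle",quad(biggest((145,245,175,292),d),lambda p:top_pt(p,.016)), top_pt((174.3,230),.008),top_pt((155,285),.016))
for n,p in dict(sq=(139.5,201),bar=(103,271),rnd=(428.7,192)).items(): print(n,top_pt(p,.062))
st=manip.get_state(); print(yaw(st))
v=im.copy(); v[M>0]=(255,0,255); v[d>0]=(255,255,0); cv2.imwrite("pics/mask.png",v)
E
```

```text
caddy (array([566.3,  42.8]), array([170.1, 208. ]), 60.2)
sq (array([567.2, 294.4]), array([47.8, 43.9]), 81.4)
bar (array([425.2, 367.1]), array([58.8, 30.9]), 60.0)
rnd (array([ 578.9, -289.6]), array([41.1, 38.3]), 16.4)
trim handle (array([426.4, 265.1]), array([15.4, 81.4]), 70.5) [0.50824773 0.23830745] [0.39088785 0.27662056]
sq [0.567695   0.29422767]
bar [0.42567711 0.36737823]
rnd [ 0.57894143 -0.29300835]
163.68335979073987
```

View pics/mask.png

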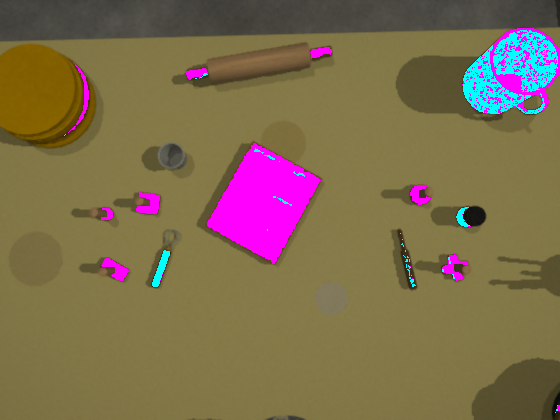

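The mask shows clean caddy, foot and trimmer-handle blobs, so the measurements are sound. In the world frame:

| Item | Position (mm) | Angle |
|---|---|---|
| Caddy centre | (566,43) | yaw 150° |
| Round well | (603,-23) | |
| Square well | (543,11) | |
| Bar well | (488,43) | |
| Trimmer grip point in lane | (574,87) | |

Next is the first move.

```bash
cat > go.py <<'E'
import sys
from h import *
# usage: go.py x y z yaw_of_tool_x(deg) [mm] : turn first, then shift along turned tool axes
x,y,z,t=map(float,sys.argv[1:5]); st=manip.get_state(); R0=q(st["ee_rot"])
a=np.radians(t); X=np.array([np.cos(a),np.sin(a),0]); Z=np.array([0,0,-1.]); Rt=R.from_matrix(np.c_[X,np.cross(Z,X),Z])
print("turn",np.round((R0.inv()*Rt).as_rotvec(degrees=True),2),"shift mm",np.round(Rt.inv().apply(np.array([x,y,z])-st["position"]*1000),1),
 "t",round(st["clock"],2),"pos",np.round(st["position"]*1000,1),"yaw",round(yaw(st),1),"w",round(st["width"]*1000,1),"F",np.round(st["contact_force"],1),"q",np.round(st["qpos"],2))
E
python3 go.py 579 -293 125 150.2
```

```text
turn [-0.1   0.   13.48] shift mm [-782.  -525.2  105.5] t 0.1 pos [161.4 551.4 230.5] yaw 163.7 w 85.1 F [-0.  -0.2  0.9] q [ 1.17  0.28  1.51 -0.    1.36 -0.12]
```

```bash
python3 -m handwheel '[{"translation":[0,0,0],"angular":[0,0,6.74],"hand":0.5},{"translation":[0,0,0],"angular":[0,0,6.74],"hand":0.5},{"translation":[-0.032,-0.0215,0.004],"angular":[0,0,0],"hand":0.5},{"translation":[-0.032,-0.0215,0.004],"angular":[0,0,0],"hand":0.5},{"translation":[-0.032,-0.0215,0.004],"angular":[0,0,0],"hand":0.5},{"translation":[-0.032,-0.0215,0.004],"angular":[0,0,0],"hand":0.5},{"translation":[-0.032,-0.0215,0.004],"angular":[0,0,0],"hand":0.5},{"translation":[-0.032,-0.0215,0.004],"angular":[0,0,0],"hand":0.5},{"translation":[-0.032,-0.0215,0.004],"angular":[0,0,0],"hand":0.5},{"translation":[-0.032,-0.0215,0.004],"angular":[0,0,0],"hand":0.5}]' 40
python3 go.py 579 -293 125 150.2
```

```text
clock: 0.93
position: [0.2983, 0.2736, 0.1989]
ee_rot: [-0.0, 0.257, 0.966, -0.0]
contact_force: [0.6, 0.4, -0.4]
width: 0.043
gripper_force: 0.0
turn [-0.01  0.    0.04] shift mm [-525.2 -352.2   73.9] t 0.93 pos [298.3 273.6 198.9] yaw 150.2 w 43.0 F [ 0.6  0.4 -0.4] q [ 0.57  0.04  1.89 -0.    1.22 -0.48]
```

```bash
python3 -m handwheel '[{"translation":[-0.033,-0.022,0.0046],"angular":[0,0,0],"hand":0.5},{"translation":[-0.033,-0.022,0.0046],"angular":[0,0,0],"hand":0.5},{"translation":[-0.033,-0.022,0.0046],"angular":[0,0,0],"hand":0.5},{"translation":[-0.033,-0.022,0.0046],"angular":[0,0,0],"hand":0.5},{"translation":[-0.033,-0.022,0.0046],"angular":[0,0,0],"hand":0.5},{"translation":[-0.033,-0.022,0.0046],"angular":[0,0,0],"hand":0.5},{"translation":[-0.033,-0.022,0.0046],"angular":[0,0,0],"hand":0.5},{"translation":[-0.033,-0.022,0.0046],"angular":[0,0,0],"hand":0.5}]'
python3 -m handwheel '[{"translation":[-0.033,-0.022,0.0046],"angular":[0,0,0],"hand":0.5},{"translation":[-0.033,-0.022,0.0046],"angular":[0,0,0],"hand":0.5},{"translation":[-0.033,-0.022,0.0046],"angular":[0,0,0],"hand":0.5},{"translation":[-0.033,-0.022,0.0046],"angular":[0,0,0],"hand":0.5},{"translation":[-0.033,-0.022,0.0046],"angular":[0,0,0],"hand":0.5},{"translation":[-0.033,-0.022,0.0046],"angular":[0,0,0],"hand":0.5},{"translation":[-0.033,-0.022,0.0046],"angular":[0,0,0],"hand":0.5},{"translation":[-0.033,-0.022,0.0046],"angular":[0,0,0],"hand":0.5},{"translation":[0,0,0],"angular":[0,0,0],"hand":0.5}]'
python3 go.py 579 -293 125 150.2
python3 - <<'E'
from h import *
cv2.imwrite("pics/w1.png",manip.get_image("wrist")[:,:,::-1])
E
```

```text
clock: 1.6
position: [0.4401, -0.0105, 0.1621]
ee_rot: [-0.0, 0.257, 0.966, 0.0]
contact_force: [-0.2, 0.2, -0.0]
width: 0.0426
gripper_force: 0.0
clock: 2.35
position: [0.5844, -0.2999, 0.1235]
ee_rot: [0.002, 0.259, 0.966, -0.002]
contact_force: [0.8, 0.2, 0.4]
width: 0.0425
gripper_force: 0.0
turn [-0.16  0.25 -0.21] shift mm [ 8.2  3.3 -1.5] t 2.35 pos [ 584.4 -299.9  123.5] yaw 150.0 w 42.5 F [0.8 0.2 0.4] q [-0.58  0.47  1.48 -0.    1.19 -1.62]
```

View pics/w1.png

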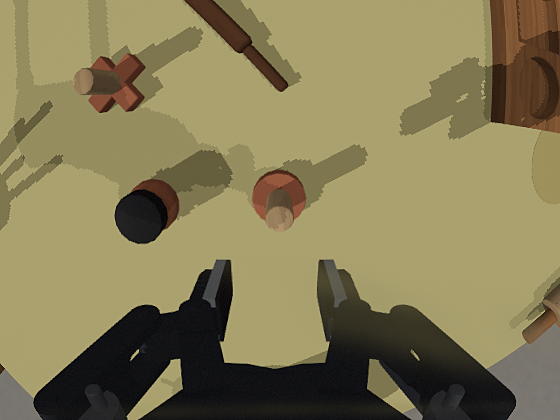

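The wrist view shows the large round stamp, with its handle top at (279,219) and foot centre at (278,198). I'll cross-check that against the top camera.

```bash
python3 - <<'E'
from h import *
st=manip.get_state()
print(wrist_pt((279,218),.062,st),wrist_pt((278,198),.016,st))
E
python3 -m handwheel '[{"translation":[0,0,0],"angular":[0,0,0],"hand":0.5}]'; python3 go.py 579 -293 25 150.2
```

```text
[ 0.57697104 -0.28987461] [ 0.57644894 -0.28978959]
clock: 2.48
position: [0.5808, -0.2925, 0.1244]
ee_rot: [-0.001, 0.258, 0.966, 0.001]
contact_force: [0.4, -0.4, 0.8]
width: 0.0425
gripper_force: 0.0
turn [ 0.04 -0.17 -0.07] shift mm [ 1.4 -1.3 99.4] t 2.48 pos [ 580.8 -292.5  124.4] yaw 150.1 w 42.5 F [ 0.4 -0.4  0.8] q [-0.57  0.46  1.49  0.    1.19 -1.62]
```

```bash
python3 -m handwheel '[{"translation":[0.001,0,0.02],"angular":[0,0,0],"hand":0.5},{"translation":[0.001,0,0.025],"angular":[0,0,0],"hand":0.5},{"translation":[0,0,0.025],"angular":[0,0,0],"hand":0.5},{"translation":[0,0,0.018],"angular":[0,0,0],"hand":0.5},{"translation":[0,0,0.011],"angular":[0,0,0],"hand":0.5},{"translation":[0,0,0],"angular":[0,0,0],"hand":0.5}]'
python3 go.py 578 -292 25 150.2
python3 -m handwheel '[{"translation":[0,0,0],"angular":[0,0,0],"hand":0.9},{"translation":[0,0,0],"angular":[0,0,0],"hand":0.9},{"translation":[0,0,0],"angular":[0,0,0],"hand":0.9},{"translation":[0,0,0],"angular":[0,0,0],"hand":0.9},{"translation":[0,0,0],"angular":[0,0,0],"hand":0.9}]' 40
python3 go.py 603 -23 125 150.2
```

```text
clock: 2.98
position: [0.5776, -0.2889, 0.0244]
ee_rot: [-0.003, 0.257, 0.967, 0.001]
contact_force: [-0.6, 1.1, -0.1]
width: 0.0423
gripper_force: 0.0
turn [ 0.03 -0.33  0.07] shift mm [-1.9 -2.5 -0.6] t 2.98 pos [ 577.6 -288.9   24.4] yaw 150.3 w 42.3 F [-0.6  1.1 -0.1] q [-0.57  0.55  1.61  0.    0.98 -1.62]
clock: 3.4
position: [0.5807, -0.2918, 0.0282]
ee_rot: [0.001, 0.257, 0.966, -0.0]
contact_force: [0.2, -0.3, 4.0]
width: 0.0191
gripper_force: 39.3
turn [ 0.02  0.16 -0.  ] shift mm [114.3 244.4 -96.8] t 3.4 pos [ 580.7 -291.8   28.2] yaw 150.2 w 19.1 F [ 0.2 -0.3  4. ] q [-0.57  0.55  1.61  0.    0.99 -1.62]
```

```bash
python3 -m handwheel '[{"translation":[0,0,-0.01],"angular":[0,0,0],"hand":0.9},{"translation":[0,0,-0.02],"angular":[0,0,0],"hand":0.9},{"translation":[0,0,-0.025],"angular":[0,0,0],"hand":0.9},{"translation":[0,0,-0.02],"angular":[0,0,0],"hand":0.9},{"translation":[0.007,0.014,-0.005],"angular":[0,0,0],"hand":0.9},{"translation":[0.014,0.030,0],"angular":[0,0,0],"hand":0.9},{"translation":[0.016,0.034,0],"angular":[0,0,0],"hand":0.9},{"translation":[0.016,0.034,0],"angular":[0,0,0],"hand":0.9},{"translation":[0.016,0.034,0],"angular":[0,0,0],"hand":0.9},{"translation":[0.016,0.034,0],"angular":[0,0,0],"hand":0.9}]'
python3 -m handwheel '[{"translation":[0.014,0.030,0],"angular":[0,0,0],"hand":0.9},{"translation":[0.010,0.022,0],"angular":[0,0,0],"hand":0.9},{"translation":[0.005,0.012,0],"angular":[0,0,0],"hand":0.9},{"translation":[0,0,0],"angular":[0,0,0],"hand":0.9},{"translation":[0,0,0],"angular":[0,0,0],"hand":0.9}]'
for i in 1 2 3; do python3 -m handwheel '[{"translation":[0,0,0],"angular":[0,0,0],"hand":0.9}]' >/dev/null; python3 go.py 603 -23 31 150.2;done
python3 - <<'E'
from h import *
cv2.imwrite("pics/w2.png",manip.get_image("wrist")[:,:,::-1])
E
```

```text
clock: 4.23
position: [0.5944, -0.0903, 0.1063]
ee_rot: [-0.001, 0.257, 0.966, 0.0]
contact_force: [1.1, 0.6, -1.7]
width: 0.019
gripper_force: 39.1
clock: 4.65
position: [0.6018, -0.0227, 0.1065]
ee_rot: [-0.0, 0.256, 0.967, -0.0]
contact_force: [-0.2, 0.1, -1.2]
width: 0.0188
gripper_force: 39.2
turn [-0.05  0.   -0.02] shift mm [-0.4  1.5 75.5] t 4.73 pos [601.9 -24.1 106.5] yaw 150.2 w 19.2 F [ 0.3 -0.4 -1.3] q [-0.15  0.41  1.63 -0.    1.1  -1.2 ]
turn [-0.03 -0.   -0.09] shift mm [-0.1  1.8 75.5] t 4.82 pos [602.  -24.6 106.5] yaw 150.1 w 18.7 F [-0.1  0.1 -0.7] q [-0.16  0.41  1.63 -0.    1.1  -1.2 ]
turn [-0.02  0.   -0.11] shift mm [-0.1  1.8 75.6] t 4.9 pos [602.1 -24.5 106.6] yaw 150.1 w 18.9 F [ 0.1  0.2 -1. ] q [-0.16  0.41  1.63 -0.    1.1  -1.2 ]
```

View pics/w2.png

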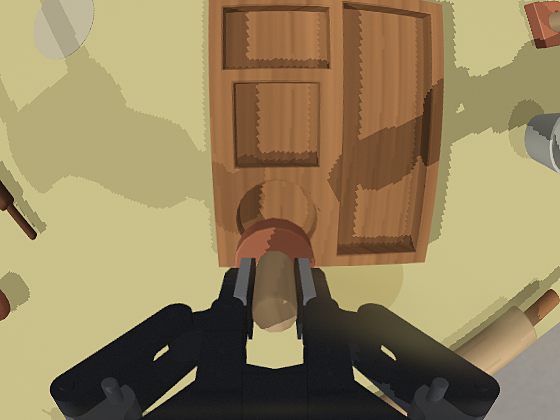

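The stamp is held upright over the caddy. Square-well rim corners are at (234,83), (320,82), (318,166) and (236,166). Bar-well corners are at (222,7) and (330,69). Next I'll compute the well centres and the held foot's position.

Run:
```python
from h import *
st=manip.get_state()
f=lambda P:np.array([wrist_pt(p,.022,st)*1000 for p in P])
s=f([(234,83),(320,82),(318,166),(236,166)]); print("sq",s.mean(0).round(1), [np.linalg.norm(s[i]-s[i-1]).round(1) for i in range(4)], "exp 542.6 11.4")
b=f([(222,7),(330,9),(331,69),(223,68)]); print("bar",b.mean(0).round(1),"exp 487.9 42.8")
l=f([(344,3),(432,12),(415,254),(338,247)]); print("lane",l.mean(0).round(1),"exp 587.2 79.3")
print("rw left/right/top",f([(237,215),(318,215),(277,181)]).round(1), "dir",np.degrees(np.arctan2(*(s[0]-s[3])[::-1])), "lane dir",np.degrees(np.arctan2(*(l[1]-l[2])[::-1])))
print("handle top",wrist_pt((277,316),.1425,st))
```

```text
sq [543.6  10.9] [np.float64(58.7), np.float64(58.9), np.float64(59.5), np.float64(58.3)] exp 542.6 11.4
bar [489.6  41.5] exp 487.9 42.8
lane [586.7  79.5] exp 587.2 79.3
rw left/right/top [[586.4 -47.9]
 [616.4   4.2]
 [578.9  -9.4]] dir 150.4709488566219 lane dir 150.0510390304657
handle top [ 0.60168643 -0.0235104 ]
```

```bash
python3 -m handwheel '[{"translation":[0,0.001,0.015],"angular":[0,0,0],"hand":0.9},{"translation":[0,0,0.02],"angular":[0,0,0],"hand":0.9},{"translation":[0,0,0.015],"angular":[0,0,0],"hand":0.9},{"translation":[0,0,0.01],"angular":[0,0,0],"hand":0.9},{"translation":[0,0,0.006],"angular":[0,0,0],"hand":0.9},{"translation":[0,0,0.003],"angular":[0,0,0],"hand":0.9},{"translation":[0,0,0.002],"angular":[0,0,0],"hand":0.9},{"translation":[0,0,0.001],"angular":[0,0,0],"hand":0.9},{"translation":[0,0,0],"angular":[0,0,0],"hand":0.9},{"translation":[0,0,0],"angular":[0,0,0],"hand":0.9}]'
python3 go.py 603 -23 32.5 150.2
python3 -m handwheel '[{"translation":[0,0,0.001],"angular":[0,0,0],"hand":0.9},{"translation":[0,0,0],"angular":[0,0,0],"hand":0.9},{"translation":[0,0,0],"angular":[0,0,0],"hand":0.9}]'
python3 go.py 603 -23 32.5 150.2
```

```text
clock: 5.78
position: [0.6031, -0.0222, 0.0354]
ee_rot: [0.001, 0.257, 0.966, 0.0]
contact_force: [1.0, -0.2, -0.7]
width: 0.0187
gripper_force: 39.2
turn [0.03 0.07 0.  ] shift mm [-0.3 -0.7  2.9] t 5.78 pos [603.1 -22.2  35.4] yaw 150.2 w 18.7 F [ 1.  -0.2 -0.7] q [-0.15  0.48  1.71  0.    0.95 -1.2 ]
clock: 6.03
position: [0.6031, -0.0222, 0.0342]
ee_rot: [0.001, 0.257, 0.966, 0.0]
contact_force: [-0.0, -0.5, 1.4]
width: 0.0186
gripper_force: 39.4
turn [0.03 0.06 0.  ] shift mm [-0.3 -0.7  1.7] t 6.03 pos [603.1 -22.2  34.2] yaw 150.2 w 18.6 F [-0.  -0.5  1.4] q [-0.15  0.48  1.71  0.    0.94 -1.2 ]
```

```bash
python3 -m handwheel '[{"translation":[0,0,0.0007],"angular":[0,0,0],"hand":0.9},{"translation":[0,0,0],"angular":[0,0,0],"hand":0.9},{"translation":[0,0,0],"angular":[0,0,0],"hand":0.9}]'
```

```text
clock: 6.28
position: [0.6031, -0.0222, 0.0342]
ee_rot: [0.001, 0.257, 0.966, 0.0]
contact_force: [-1.6, 0.3, 4.4]
width: 0.0187
gripper_force: 40.0
```

```bash
python3 -m handwheel '[{"translation":[0,0,0],"angular":[0,0,0],"hand":0.7},{"translation":[0,0,0],"angular":[0,0,0],"hand":0.6},{"translation":[0,0,0],"angular":[0,0,0],"hand":0.5},{"translation":[0,0,0],"angular":[0,0,0],"hand":0.5},{"translation":[0,0,-0.015],"angular":[0,0,0],"hand":0.5},{"translation":[0,0,-0.025],"angular":[0,0,0],"hand":0.5},{"translation":[0,0,-0.03],"angular":[0,0,0],"hand":0.5},{"translation":[0,0,-0.03],"angular":[0,0,-7.07],"hand":0.5},{"translation":[0,0,-0.01],"angular":[0,0,-7.07],"hand":0.5},{"translation":[0,0,0],"angular":[0,0,-7.07],"hand":0.5}]'
python3 go.py 567.5 294.3 126 171.4
```

```text
clock: 7.12
position: [0.605, -0.0225, 0.1468]
ee_rot: [0.004, 0.072, 0.997, -0.0]
contact_force: [-0.2, 0.1, 0.1]
width: 0.0428
gripper_force: 0.0
turn [0.01 0.42 0.36] shift mm [ 84.4 307.6  20.8] t 7.12 pos [605.  -22.5 146.8] yaw 171.8 w 42.8 F [-0.2  0.1  0.1] q [-0.15  0.37  1.58  0.    1.18 -1.58]
```

```bash
python3 -m handwheel '[{"translation":[0.005,0.0181,0.001],"angular":[0,0,0],"hand":0.5},{"translation":[0.0099,0.0362,0.0025],"angular":[0,0,0],"hand":0.5},{"translation":[0.0099,0.0362,0.0025],"angular":[0,0,0],"hand":0.5},{"translation":[0.0099,0.0362,0.0025],"angular":[0,0,0],"hand":0.5},{"translation":[0.0099,0.0362,0.0025],"angular":[0,0,0],"hand":0.5},{"translation":[0.0099,0.0362,0.0025],"angular":[0,0,0],"hand":0.5},{"translation":[0.0099,0.0362,0.0025],"angular":[0,0,0],"hand":0.5},{"translation":[0.0099,0.0362,0.0025],"angular":[0,0,0],"hand":0.5},{"translation":[0.007,0.0253,0.002],"angular":[0,0,0],"hand":0.5},{"translation":[0.003,0.0109,0.001],"angular":[0,0,0],"hand":0.5}]'
python3 -m handwheel '[{"translation":[0,0,0],"angular":[0,0,0],"hand":0.5},{"translation":[0,0,0],"angular":[0,0,0],"hand":0.5},{"translation":[0,0,0],"angular":[0,0,0],"hand":0.5},{"translation":[0,0,0],"angular":[0,0,0],"hand":0.5}]'
python3 go.py 567.5 294.3 26.5 171.4
python3 - <<'E'
from h import *
cv2.imwrite("pics/w3.png",manip.get_image("wrist")[:,:,::-1])
E
```

```text
clock: 7.95
position: [0.5641, 0.2984, 0.1209]
ee_rot: [-0.0, 0.073, 0.997, 0.001]
contact_force: [-0.2, -0.5, -0.2]
width: 0.0426
gripper_force: 0.0
clock: 8.28
position: [0.5657, 0.2928, 0.1216]
ee_rot: [0.0, 0.076, 0.997, -0.0]
contact_force: [-1.7, -0.7, -0.2]
width: 0.0426
gripper_force: 0.0
turn [-0.04  0.01 -0.09] shift mm [-1.6  1.7 95.1] t 8.28 pos [565.7 292.8 121.6] yaw 171.3 w 42.6 F [-1.7 -0.7 -0.2] q [ 0.37  0.44  1.53 -0.    1.17 -1.05]
```

View pics/w3.png

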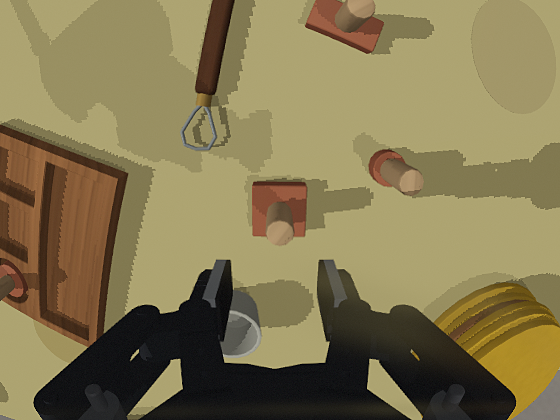

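The square stamp is centred and aligned with the fingers, with its handle top at (280,232) and foot centre at (279,209). The round stamp stands in its well at the far left.

```bash
python3 - <<'E'
from h import *
st=manip.get_state()
print(wrist_pt((280,232),.062,st),wrist_pt((279,209),.016,st))
E
python3 -m handwheel '[{"translation":[-0.0016,0.0013,0.015],"angular":[0,0,0],"hand":0.5},{"translation":[0,0,0.02],"angular":[0,0,0],"hand":0.5},{"translation":[0,0,0.022],"angular":[0,0,0],"hand":0.5},{"translation":[0,0,0.018],"angular":[0,0,0],"hand":0.5},{"translation":[0,0,0.012],"angular":[0,0,0],"hand":0.5},{"translation":[0,0,0.006],"angular":[0,0,0],"hand":0.5},{"translation":[0,0,0.002],"angular":[0,0,0],"hand":0.5},{"translation":[0,0,0],"angular":[0,0,0],"hand":0.5},{"translation":[0,0,0],"angular":[0,0,0],"hand":0.5}]'
python3 go.py 567.5 294.3 26.5 171.4
python3 -m handwheel '[{"translation":[0,0,0],"angular":[0,0,0],"hand":0.9},{"translation":[0,0,0],"angular":[0,0,0],"hand":0.9},{"translation":[0,0,0],"angular":[0,0,0],"hand":0.9},{"translation":[0,0,0],"angular":[0,0,0],"hand":0.9},{"translation":[0,0,0],"angular":[0,0,0],"hand":0.9}]' 40
python3 go.py 543 11 106.5 150.2
```

```text
[0.56753272 0.296053  ] [0.56642864 0.29616042]
clock: 9.08
position: [0.5679, 0.2958, 0.0275]
ee_rot: [0.001, 0.075, 0.997, 0.0]
contact_force: [-0.7, 0.3, 0.9]
width: 0.043
gripper_force: 0.0
turn [ 0.06  0.1  -0.  ] shift mm [ 0.1 -1.5  1. ] t 9.08 pos [567.9 295.8  27.5] yaw 171.4 w 43.0 F [-0.7  0.3  0.9] q [ 0.37  0.54  1.63  0.    0.97 -1.05]
clock: 9.5
position: [0.5678, 0.2961, 0.0277]
ee_rot: [0.001, 0.075, 0.997, 0.001]
contact_force: [-0.5, 0.8, 5.5]
width: 0.0191
gripper_force: 39.4
turn [ 0.09  0.1  21.22] shift mm [-120.2 -259.7  -78.8] t 9.5 pos [567.8 296.1  27.7] yaw 171.4 w 19.1 F [-0.5  0.8  5.5] q [ 0.37  0.54  1.63  0.    0.97 -1.05]
```

```bash
python3 -m handwheel '[{"translation":[0,0,-0.01],"angular":[0,0,0],"hand":0.9},{"translation":[0,0,-0.025],"angular":[0,0,0],"hand":0.9},{"translation":[0,0,-0.025],"angular":[0,0,7.07],"hand":0.9},{"translation":[0,0,-0.02],"angular":[0,0,7.07],"hand":0.9},{"translation":[0,0,0],"angular":[0,0,7.07],"hand":0.9},{"translation":[-0.0081,-0.0176,0],"angular":[0,0,0],"hand":0.9},{"translation":[-0.0162,-0.0351,0],"angular":[0,0,0],"hand":0.9},{"translation":[-0.0162,-0.0351,0],"angular":[0,0,0],"hand":0.9},{"translation":[-0.0162,-0.0351,0],"angular":[0,0,0],"hand":0.9},{"translation":[-0.0162,-0.0351,0],"angular":[0,0,0],"hand":0.9}]'
python3 -m handwheel '[{"translation":[-0.0162,-0.0351,0],"angular":[0,0,0],"hand":0.9},{"translation":[-0.0162,-0.0351,0],"angular":[0,0,0],"hand":0.9},{"translation":[-0.0097,-0.021,0],"angular":[0,0,0],"hand":0.9},{"translation":[-0.0049,-0.0105,0],"angular":[0,0,0],"hand":0.9},{"translation":[0,0,0],"angular":[0,0,0],"hand":0.9},{"translation":[0,0,0],"angular":[0,0,0],"hand":0.9},{"translation":[0,0,0],"angular":[0,0,0],"hand":0.9},{"translation":[0,0,0],"angular":[0,0,0],"hand":0.9}]'
python3 go.py 543 11 35.3 150.2
python3 - <<'E'
from h import *
cv2.imwrite("pics/w4.png",manip.get_image("wrist")[:,:,::-1])
E
```

```text
clock: 10.33
position: [0.5507, 0.121, 0.1066]
ee_rot: [-0.0, 0.257, 0.967, -0.0]
contact_force: [0.4, -0.3, -1.3]
width: 0.0188
gripper_force: 39.2
clock: 11.0
position: [0.542, 0.0124, 0.1064]
ee_rot: [-0.0, 0.256, 0.967, 0.0]
contact_force: [-0.1, 0.1, -1.3]
width: 0.0189
gripper_force: 39.3
turn [ 0.04 -0.03  0.1 ] shift mm [-1.5 -0.7 71.1] t 11.0 pos [542.   12.4 106.4] yaw 150.3 w 18.9 F [-0.1  0.1 -1.3] q [-0.11  0.33  1.76  0.    1.05 -1.16]
```

View pics/w4.png

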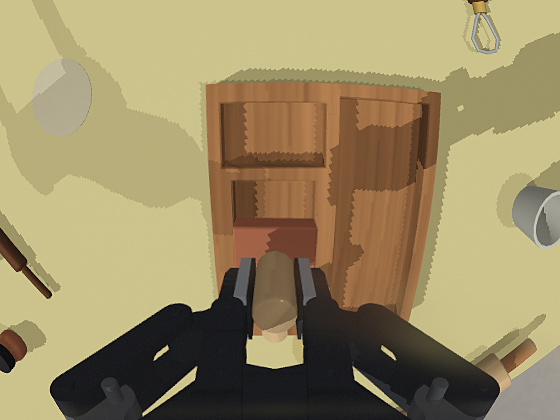

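The square stamp is held square to its well and centred, so I'll lower it.

```bash
python3 -m handwheel '[{"translation":[-0.001,-0.0007,0.015],"angular":[0,0,0],"hand":0.9},{"translation":[0,0,0.02],"angular":[0,0,0],"hand":0.9},{"translation":[0,0,0.015],"angular":[0,0,0],"hand":0.9},{"translation":[0,0,0.01],"angular":[0,0,0],"hand":0.9},{"translation":[0,0,0.006],"angular":[0,0,0],"hand":0.9},{"translation":[0,0,0.003],"angular":[0,0,0],"hand":0.9},{"translation":[0,0,0.0015],"angular":[0,0,0],"hand":0.9},{"translation":[0,0,0.001],"angular":[0,0,0],"hand":0.9},{"translation":[0,0,0],"angular":[0,0,0],"hand":0.9},{"translation":[0,0,0],"angular":[0,0,0],"hand":0.9}]'
python3 -m handwheel '[{"translation":[0,0,0.0008],"angular":[0,0,0],"hand":0.9},{"translation":[0,0,0],"angular":[0,0,0],"hand":0.9},{"translation":[0,0,0],"angular":[0,0,0],"hand":0.9}]'
```

```text
clock: 11.88
position: [0.543, 0.0096, 0.0356]
ee_rot: [0.001, 0.257, 0.966, 0.0]
contact_force: [-0.0, 0.1, -0.7]
width: 0.0189
gripper_force: 39.3
clock: 12.13
position: [0.5426, 0.0096, 0.0344]
ee_rot: [0.0, 0.257, 0.966, 0.0]
contact_force: [-0.7, -0.0, -0.9]
width: 0.019
gripper_force: 39.3
```

```bash
python3 -m handwheel '[{"translation":[0,0,0.0007],"angular":[0,0,0],"hand":0.9},{"translation":[0,0,0],"angular":[0,0,0],"hand":0.9},{"translation":[0,0,0],"angular":[0,0,0],"hand":0.9}]'
python3 -m handwheel '[{"translation":[0,0,0.0006],"angular":[0,0,0],"hand":0.9},{"translation":[0,0,0],"angular":[0,0,0],"hand":0.9},{"translation":[0,0,0],"angular":[0,0,0],"hand":0.9}]'
```

```text
clock: 12.38
position: [0.5427, 0.0096, 0.0337]
ee_rot: [0.0, 0.257, 0.966, 0.0]
contact_force: [-0.0, -0.5, 1.8]
width: 0.0187
gripper_force: 39.7
clock: 12.63
position: [0.5427, 0.0096, 0.0337]
ee_rot: [0.0, 0.257, 0.966, 0.0]
contact_force: [-2.1, 0.5, 5.4]
width: 0.019
gripper_force: 40.1
```

```bash
python3 -m handwheel '[{"translation":[0,0,0],"angular":[0,0,0],"hand":0.7},{"translation":[0,0,0],"angular":[0,0,0],"hand":0.6},{"translation":[0,0,0],"angular":[0,0,0],"hand":0.5},{"translation":[0,0,0],"angular":[0,0,0],"hand":0.5},{"translation":[0,0,-0.015],"angular":[0,0,0],"hand":0.5},{"translation":[0,0,-0.025],"angular":[0,0,0],"hand":0.5},{"translation":[0,0,-0.03],"angular":[0,0,0],"hand":0.5},{"translation":[0,0,-0.02],"angular":[0,0,0],"hand":0.5},{"translation":[0,0,0],"angular":[0,0,0],"hand":0.5},{"translation":[0,0,0],"angular":[0,0,0],"hand":0.5}]'
python3 go.py 425.5 367.2 123 150.2
```

```text
clock: 13.47
position: [0.5433, 0.0096, 0.1239]
ee_rot: [0.001, 0.257, 0.966, 0.0]
contact_force: [-0.1, -0.1, -0.7]
width: 0.0425
gripper_force: 0.0
turn [0.07 0.14 0.01] shift mm [279.9 251.8   0.9] t 13.47 pos [543.3   9.6 123.9] yaw 150.2 w 42.5 F [-0.1 -0.1 -0.7] q [-0.11  0.31  1.74  0.    1.09 -1.16]
```

```bash
python3 -m handwheel '[{"translation":[0.0136,0.0122,0],"angular":[0,0,0],"hand":0.5},{"translation":[0.0272,0.02445,0],"angular":[0,0,0],"hand":0.5},{"translation":[0.0272,0.02445,0],"angular":[0,0,0],"hand":0.5},{"translation":[0.0272,0.02445,0],"angular":[0,0,0],"hand":0.5},{"translation":[0.0272,0.02445,0],"angular":[0,0,0],"hand":0.5},{"translation":[0.0272,0.02445,0],"angular":[0,0,0],"hand":0.5},{"translation":[0.0272,0.02445,0],"angular":[0,0,0],"hand":0.5},{"translation":[0.0272,0.02445,0],"angular":[0,0,0],"hand":0.5},{"translation":[0.0272,0.02445,0],"angular":[0,0,0],"hand":0.5},{"translation":[0.0272,0.02445,0],"angular":[0,0,0],"hand":0.5}]'
python3 -m handwheel '[{"translation":[0.0136,0.0122,0],"angular":[0,0,0],"hand":0.5},{"translation":[0.008,0.007,0],"angular":[0,0,0],"hand":0.5},{"translation":[0,0,0],"angular":[0,0,0],"hand":0.5},{"translation":[0,0,0],"angular":[0,0,0],"hand":0.5},{"translation":[0,0,0],"angular":[0,0,0],"hand":0.5},{"translation":[0,0,0],"angular":[0,0,0],"hand":0.5}]'
python3 go.py 425.5 367.2 26.5 150.2
python3 - <<'E'
from h import *
cv2.imwrite("pics/w5.png",manip.get_image("wrist")[:,:,::-1])
E
```

```text
clock: 14.3
position: [0.4317, 0.3405, 0.121]
ee_rot: [-0.001, 0.257, 0.966, -0.001]
contact_force: [1.0, -0.7, 0.4]
width: 0.043
gripper_force: 0.0
clock: 14.8
position: [0.4249, 0.3655, 0.1226]
ee_rot: [-0.0, 0.258, 0.966, -0.0]
contact_force: [0.7, -0.4, 0.7]
width: 0.0428
gripper_force: 0.0
turn [-0.06  0.   -0.09] shift mm [ 0.3  1.8 96.1] t 14.8 pos [424.9 365.5 122.6] yaw 150.1 w 42.8 F [ 0.7 -0.4  0.7] q [ 0.59  0.34  1.7  -0.    1.1  -0.46]
```

View pics/w5.png

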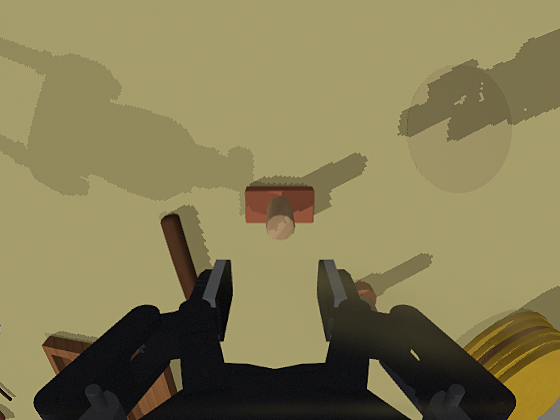

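The bar stamp is centred and aligned, with its handle top at (280,229) and the foot's long side along the closing line.

```bash
python3 - <<'E'
from h import *
st=manip.get_state()
print(wrist_pt((280,229),.062,st),wrist_pt((280,205),.016,st))
E
python3 -m handwheel '[{"translation":[0,0.0015,0.015],"angular":[0,0,0],"hand":0.5},{"translation":[0,0,0.02],"angular":[0,0,0],"hand":0.5},{"translation":[0,0,0.022],"angular":[0,0,0],"hand":0.5},{"translation":[0,0,0.018],"angular":[0,0,0],"hand":0.5},{"translation":[0,0,0.012],"angular":[0,0,0],"hand":0.5},{"translation":[0,0,0.006],"angular":[0,0,0],"hand":0.5},{"translation":[0,0,0.003],"angular":[0,0,0],"hand":0.5},{"translation":[0,0,0],"angular":[0,0,0],"hand":0.5},{"translation":[0,0,0],"angular":[0,0,0],"hand":0.5}]'
python3 go.py 425.5 367.2 26.5 150.2
python3 -m handwheel '[{"translation":[0,0,0],"angular":[0,0,0],"hand":0.9},{"translation":[0,0,0],"angular":[0,0,0],"hand":0.9},{"translation":[0,0,0],"angular":[0,0,0],"hand":0.9},{"translation":[0,0,0],"angular":[0,0,0],"hand":0.9},{"translation":[0,0,0],"angular":[0,0,0],"hand":0.9}]' 40
python3 go.py 488.5 42.3 106.5 150.2
```

```text
[0.42645228 0.36860955] [0.42472966 0.37044678]
clock: 15.6
position: [0.4259, 0.3683, 0.0276]
ee_rot: [0.0, 0.257, 0.966, 0.001]
contact_force: [0.3, 0.0, 0.2]
width: 0.0427
gripper_force: 0.0
turn [ 0.07  0.04 -0.03] shift mm [-0.2 -1.2  1.1] t 15.6 pos [425.9 368.3  27.6] yaw 150.2 w 42.7 F [0.3 0.  0.2] q [ 0.59  0.44  1.81  0.    0.88 -0.46]
clock: 16.02
position: [0.4258, 0.3687, 0.0278]
ee_rot: [0.001, 0.257, 0.966, 0.001]
contact_force: [-0.5, 0.3, 5.6]
width: 0.0189
gripper_force: 39.2
turn [0.1  0.05 0.01] shift mm [-216.6 -252.1  -78.7] t 16.02 pos [425.8 368.7  27.8] yaw 150.2 w 18.9 F [-0.5  0.3  5.6] q [ 0.59  0.44  1.81 -0.    0.88 -0.46]
```

```bash
python3 -m handwheel '[{"translation":[0,0,-0.01],"angular":[0,0,0],"hand":0.9},{"translation":[0,0,-0.025],"angular":[0,0,0],"hand":0.9},{"translation":[0,0,-0.025],"angular":[0,0,0],"hand":0.9},{"translation":[0,0,-0.02],"angular":[0,0,0],"hand":0.9},{"translation":[-0.0115,-0.0134,0],"angular":[0,0,0],"hand":0.9},{"translation":[-0.023,-0.0268,0],"angular":[0,0,0],"hand":0.9},{"translation":[-0.023,-0.0268,0],"angular":[0,0,0],"hand":0.9},{"translation":[-0.023,-0.0268,0],"angular":[0,0,0],"hand":0.9},{"translation":[-0.023,-0.0268,0],"angular":[0,0,0],"hand":0.9},{"translation":[-0.023,-0.0268,0],"angular":[0,0,0],"hand":0.9}]'
python3 -m handwheel '[{"translation":[-0.023,-0.0268,0],"angular":[0,0,0],"hand":0.9},{"translation":[-0.023,-0.0268,0],"angular":[0,0,0],"hand":0.9},{"translation":[-0.023,-0.0268,0],"angular":[0,0,0],"hand":0.9},{"translation":[-0.0138,-0.0161,0],"angular":[0,0,0],"hand":0.9},{"translation":[-0.007,-0.008,0],"angular":[0,0,0],"hand":0.9},{"translation":[0,0,0],"angular":[0,0,0],"hand":0.9},{"translation":[0,0,0],"angular":[0,0,0],"hand":0.9},{"translation":[0,0,0],"angular":[0,0,0],"hand":0.9},{"translation":[0,0,0],"angular":[0,0,0],"hand":0.9}]'
python3 go.py 488.5 42.3 35.3 150.2
python3 - <<'E'
from h import *
cv2.imwrite("pics/w6.png",manip.get_image("wrist")[:,:,::-1])
E
```

```text
clock: 16.85
position: [0.4614, 0.1761, 0.1072]
ee_rot: [-0.0, 0.257, 0.966, 0.0]
contact_force: [0.1, 0.7, -0.1]
width: 0.0191
gripper_force: 39.2
clock: 17.6
position: [0.4872, 0.0437, 0.1068]
ee_rot: [-0.0, 0.256, 0.967, 0.0]
contact_force: [0.5, 0.4, 0.2]
width: 0.0188
gripper_force: 39.3
turn [ 0.02 -0.05  0.1 ] shift mm [-1.8 -0.6 71.5] t 17.6 pos [487.2  43.7 106.8] yaw 150.3 w 18.8 F [0.5 0.4 0.2] q [-0.05  0.26  1.87  0.    1.01 -1.11]
```

View pics/w6.png

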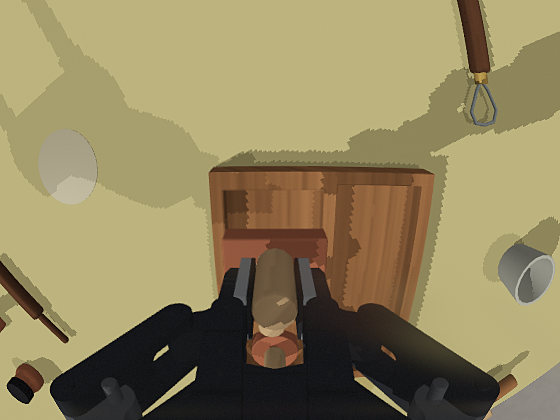

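The bar stamp is held square to the bar well and centred on it, so I'll lower it.

```bash
python3 -m handwheel '[{"translation":[-0.0015,-0.0006,0.015],"angular":[0,0,0],"hand":0.9},{"translation":[0,0,0.02],"angular":[0,0,0],"hand":0.9},{"translation":[0,0,0.015],"angular":[0,0,0],"hand":0.9},{"translation":[0,0,0.01],"angular":[0,0,0],"hand":0.9},{"translation":[0,0,0.006],"angular":[0,0,0],"hand":0.9},{"translation":[0,0,0.003],"angular":[0,0,0],"hand":0.9},{"translation":[0,0,0.0015],"angular":[0,0,0],"hand":0.9},{"translation":[0,0,0.001],"angular":[0,0,0],"hand":0.9},{"translation":[0,0,0],"angular":[0,0,0],"hand":0.9},{"translation":[0,0,0],"angular":[0,0,0],"hand":0.9}]'
python3 -m handwheel '[{"translation":[0,0,0.0008],"angular":[0,0,0],"hand":0.9},{"translation":[0,0,0],"angular":[0,0,0],"hand":0.9},{"translation":[0,0,0],"angular":[0,0,0],"hand":0.9}]'
python3 -m handwheel '[{"translation":[0,0,0.0007],"angular":[0,0,0],"hand":0.9},{"translation":[0,0,0],"angular":[0,0,0],"hand":0.9},{"translation":[0,0,0],"angular":[0,0,0],"hand":0.9}]'
```

```text
clock: 18.48
position: [0.4892, 0.041, 0.0359]
ee_rot: [0.001, 0.257, 0.966, 0.0]
contact_force: [0.2, 0.8, -1.2]
width: 0.019
gripper_force: 39.3
clock: 18.73
position: [0.4888, 0.0409, 0.0348]
ee_rot: [0.0, 0.257, 0.966, 0.0]
contact_force: [-0.5, -0.5, -0.6]
width: 0.0187
gripper_force: 39.3
clock: 18.98
position: [0.4887, 0.0409, 0.0339]
ee_rot: [-0.0, 0.257, 0.966, 0.0]
contact_force: [0.2, 0.2, -0.4]
width: 0.0188
gripper_force: 39.3
```

```bash
python3 -m handwheel '[{"translation":[0,0,0.0006],"angular":[0,0,0],"hand":0.9},{"translation":[0,0,0],"angular":[0,0,0],"hand":0.9},{"translation":[0,0,0],"angular":[0,0,0],"hand":0.9}]'
python3 -m handwheel '[{"translation":[0,0,0.0006],"angular":[0,0,0],"hand":0.9},{"translation":[0,0,0],"angular":[0,0,0],"hand":0.9},{"translation":[0,0,0],"angular":[0,0,0],"hand":0.9}]'
```

```text
clock: 19.23
position: [0.4887, 0.041, 0.0338]
ee_rot: [0.0, 0.257, 0.966, 0.0]
contact_force: [-1.8, 0.0, 5.8]
width: 0.0186
gripper_force: 40.1
clock: 19.48
position: [0.4887, 0.0409, 0.0338]
ee_rot: [0.0, 0.257, 0.966, 0.0]
contact_force: [-2.6, -0.2, 9.8]
width: 0.0188
gripper_force: 40.6
```

Contact made. I'll release, rise, turn to yaw 161° and head for the trimmer.

```bash
python3 -m handwheel '[{"translation":[0,0,0],"angular":[0,0,0],"hand":0.7},{"translation":[0,0,0],"angular":[0,0,0],"hand":0.6},{"translation":[0,0,0],"angular":[0,0,0],"hand":0.5},{"translation":[0,0,0],"angular":[0,0,0],"hand":0.5},{"translation":[0,0,-0.015],"angular":[0,0,0],"hand":0.5},{"translation":[0,0,-0.025],"angular":[0,0,0],"hand":0.5},{"translation":[0,0,-0.03],"angular":[0,0,0],"hand":0.5},{"translation":[0,0,-0.02],"angular":[0,0,-5.4],"hand":0.5},{"translation":[0,0,0],"angular":[0,0,-5.4],"hand":0.5},{"translation":[0,0,0],"angular":[0,0,0],"hand":0.5}]'
python3 go.py 433.5 262.7 120 161
```

```text
clock: 20.32
position: [0.4898, 0.0409, 0.124]
ee_rot: [0.002, 0.164, 0.986, 0.0]
contact_force: [-0.7, -0.8, -0.3]
width: 0.0427
gripper_force: 0.0
turn [0.05 0.18 0.09] shift mm [125.4 191.4   4. ] t 20.32 pos [489.8  40.9 124. ] yaw 161.1 w 42.7 F [-0.7 -0.8 -0.3] q [-0.06  0.24  1.85  0.    1.05 -1.3 ]
```

```bash
python3 -m handwheel '[{"translation":[0.0098,0.015,0],"angular":[0,0,0],"hand":0.5},{"translation":[0.0196,0.0299,0],"angular":[0,0,0],"hand":0.5},{"translation":[0.0196,0.0299,0],"angular":[0,0,0],"hand":0.5},{"translation":[0.0196,0.0299,0],"angular":[0,0,0],"hand":0.5},{"translation":[0.0196,0.0299,0],"angular":[0,0,0],"hand":0.5},{"translation":[0.0196,0.0299,0],"angular":[0,0,0],"hand":0.5},{"translation":[0.0118,0.0179,0.002],"angular":[0,0,0],"hand":0.5},{"translation":[0.0059,0.009,0.002],"angular":[0,0,0],"hand":0.5},{"translation":[0,0,0],"angular":[0,0,0],"hand":0.5},{"translation":[0,0,0],"angular":[0,0,0],"hand":0.5}]'
python3 -m handwheel '[{"translation":[0,0,0],"angular":[0,0,0],"hand":0.5},{"translation":[0,0,0],"angular":[0,0,0],"hand":0.5},{"translation":[0,0,0],"angular":[0,0,0],"hand":0.5}]'
python3 go.py 433.5 262.7 2 161
python3 - <<'E'
from h import *
cv2.imwrite("pics/w7.png",manip.get_image("wrist")[:,:,::-1])
E
```

```text
clock: 21.15
position: [0.4319, 0.2621, 0.1178]
ee_rot: [-0.001, 0.165, 0.986, -0.001]
contact_force: [-0.4, -0.4, -0.0]
width: 0.0426
gripper_force: 0.0
clock: 21.4
position: [0.4329, 0.2616, 0.1187]
ee_rot: [0.0, 0.166, 0.986, -0.0]
contact_force: [-0.2, 1.0, 0.7]
width: 0.0422
gripper_force: 0.0
turn [-0.01  0.01 -0.12] shift mm [ -0.2   1.3 116.7] t 21.4 pos [432.9 261.6 118.7] yaw 160.9 w 42.2 F [-0.2  1.   0.7] q [ 0.41  0.27  1.82 -0.    1.05 -0.83]
```

View pics/w7.png

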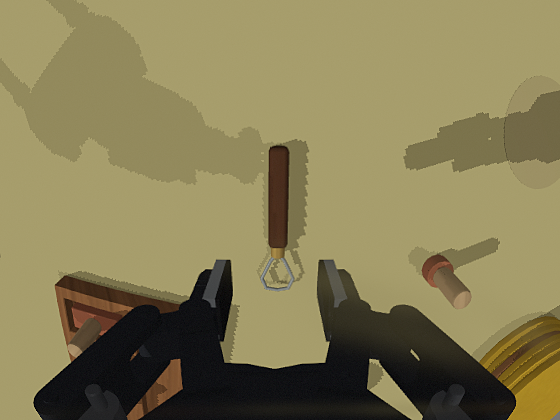

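The trimmer is aligned with the tool, its handle running from (278,148) to (278,246) with the loop towards the gripper. I'll check the grip point and descend.

```bash
python3 - <<'E'
from h import *
st=manip.get_state()
a,b=wrist_pt((278,148),.016,st)*1000,wrist_pt((278,246),.016,st)*1000
u=(b-a)/np.linalg.norm(b-a); print(a,b,np.linalg.norm(b-a),np.degrees(np.arctan2(u[1],u[0])),"grip",a+50*u, b-35*u)
E
python3 -m handwheel '[{"translation":[0,0.001,0.015],"angular":[0,0,0],"hand":0.5},{"translation":[0,0,0.025],"angular":[0,0,0],"hand":0.5},{"translation":[0,0,0.025],"angular":[0,0,0],"hand":0.5},{"translation":[0,0,0.02],"angular":[0,0,0],"hand":0.5},{"translation":[0,0,0.01],"angular":[0,0,0],"hand":0.5},{"translation":[0,0,0],"angular":[0,0,0],"hand":0.5},{"translation":[0,0,0],"angular":[0,0,0],"hand":0.5},{"translation":[0,0,0],"angular":[0,0,0],"hand":0.5}]'
python3 go.py 433.5 262.7 4 161
```

```text
[387.18178811 280.03662644] [463.54795521 253.86470177] 80.72645860099585 -18.917419488023228 grip [434.48112987 263.82637448] [430.43841597 265.21187814]
clock: 22.12
position: [0.4339, 0.264, 0.0248]
ee_rot: [0.001, 0.165, 0.986, 0.001]
contact_force: [0.4, -0.4, 0.3]
width: 0.0431
gripper_force: 0.0
turn [ 0.09  0.1  -0.02] shift mm [-0.1 -1.3 20.8] t 22.12 pos [433.9 264.   24.8] yaw 161.0 w 43.1 F [ 0.4 -0.4  0.3] q [ 0.41  0.38  1.94  0.    0.82 -0.83]
```

Position is good. I'll go down the last 20 mm and grip.

```bash
python3 -m handwheel '[{"translation":[0,0,0.01],"angular":[0,0,0],"hand":0.5},{"translation":[0,0,0.006],"angular":[0,0,0],"hand":0.5},{"translation":[0,0,0.004],"angular":[0,0,0],"hand":0.5},{"translation":[0,0,0],"angular":[0,0,0],"hand":0.5},{"translation":[0,0,0],"angular":[0,0,0],"hand":0.5}]'
python3 -m handwheel '[{"translation":[0,0,0],"angular":[0,0,0],"hand":0.6},{"translation":[0,0,0],"angular":[0,0,0],"hand":0.7},{"translation":[0,0,0],"angular":[0,0,0],"hand":0.95},{"translation":[0,0,0],"angular":[0,0,0],"hand":0.95},{"translation":[0,0,0],"angular":[0,0,0],"hand":0.95},{"translation":[0,0,0],"angular":[0,0,0],"hand":0.95}]' 40
python3 go.py 574 87 64 150.2
```

```text
clock: 22.53
position: [0.4325, 0.2637, 0.0034]
ee_rot: [-0.0, 0.165, 0.986, -0.0]
contact_force: [-0.4, 0.7, 0.2]
width: 0.0426
gripper_force: 0.0
clock: 23.03
position: [0.433, 0.2639, 0.0041]
ee_rot: [0.0, 0.165, 0.986, 0.0]
contact_force: [-0.0, -0.5, 3.2]
width: 0.0147
gripper_force: 40.3
turn [ 0.05  0.03 10.8 ] shift mm [-210.2  -83.5  -59.9] t 23.03 pos [433.  263.9   4.1] yaw 161.0 w 14.7 F [-0.  -0.5  3.2] q [ 0.41  0.41  1.96  0.    0.77 -0.83]
```

```bash
python3 -m handwheel '[{"translation":[0,0,-0.01],"angular":[0,0,0],"hand":0.95},{"translation":[0,0,-0.02],"angular":[0,0,0],"hand":0.95},{"translation":[0,0,-0.025],"angular":[0,0,5.4],"hand":0.95},{"translation":[0,0,-0.015],"angular":[0,0,5.4],"hand":0.95},{"translation":[-0.0164,-0.0065,0],"angular":[0,0,0],"hand":0.95},{"translation":[-0.0328,-0.013,0],"angular":[0,0,0],"hand":0.95},{"translation":[-0.0328,-0.013,0],"angular":[0,0,0],"hand":0.95},{"translation":[-0.0328,-0.013,0],"angular":[0,0,0],"hand":0.95},{"translation":[-0.0328,-0.013,0],"angular":[0,0,0],"hand":0.95},{"translation":[-0.0328,-0.013,0],"angular":[0,0,0],"hand":0.95}]'
python3 -m handwheel '[{"translation":[-0.0197,-0.0078,0],"angular":[0,0,0],"hand":0.95},{"translation":[-0.0098,-0.0039,0],"angular":[0,0,0],"hand":0.95},{"translation":[0,0,0],"angular":[0,0,0],"hand":0.95},{"translation":[0,0,0],"angular":[0,0,0],"hand":0.95},{"translation":[0,0,0],"angular":[0,0,0],"hand":0.95},{"translation":[0,0,0],"angular":[0,0,0],"hand":0.95}]'
python3 go.py 574 87 12 150.2
python3 - <<'E'
from h import *
cv2.imwrite("pics/w8.png",manip.get_image("wrist")[:,:,::-1])
E
```

```text
clock: 23.87
position: [0.5543, 0.1106, 0.0743]
ee_rot: [-0.0, 0.257, 0.966, 0.0]
contact_force: [-0.2, 0.9, -0.8]
width: 0.0147
gripper_force: 39.9
clock: 24.37
position: [0.5721, 0.0886, 0.0737]
ee_rot: [-0.001, 0.256, 0.967, 0.0]
contact_force: [0.5, 0.5, -0.8]
width: 0.0148
gripper_force: 39.9
turn [-0.01 -0.08  0.09] shift mm [-2.5 -0.4 61.7] t 24.37 pos [572.1  88.6  73.7] yaw 150.3 w 14.8 F [ 0.5  0.5 -0.8] q [ 0.03  0.41  1.72  0.    1.01 -1.02]
```

View pics/w8.png

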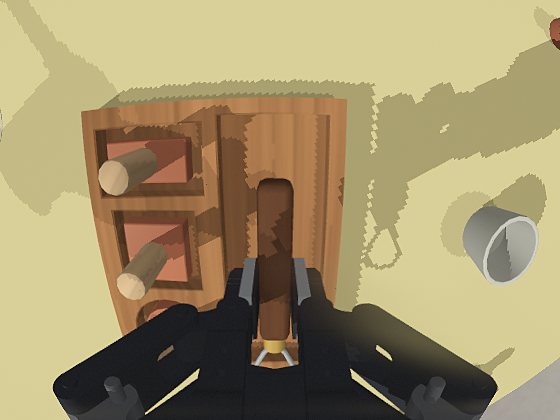

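The trimmer is centred over the lane, handle axis at column 275, and the bar and square stamps sit down in their wells at left. Lowering the trimmer.

```bash
python3 -m handwheel '[{"translation":[-0.002,-0.0004,0.012],"angular":[0,0,0],"hand":0.95},{"translation":[0,0,0.018],"angular":[0,0,0],"hand":0.95},{"translation":[0,0,0.012],"angular":[0,0,0],"hand":0.95},{"translation":[0,0,0.009],"angular":[0,0,0],"hand":0.95},{"translation":[0,0,0.005],"angular":[0,0,0],"hand":0.95},{"translation":[0,0,0.0025],"angular":[0,0,0],"hand":0.95},{"translation":[0,0,0.0015],"angular":[0,0,0],"hand":0.95},{"translation":[0,0,0],"angular":[0,0,0],"hand":0.95},{"translation":[0,0,0],"angular":[0,0,0],"hand":0.95}]'
python3 -m handwheel '[{"translation":[0,0,0.0015],"angular":[0,0,0],"hand":0.95},{"translation":[0,0,0],"angular":[0,0,0],"hand":0.95},{"translation":[0,0,0],"angular":[0,0,0],"hand":0.95}]'
```

```text
clock: 25.17
position: [0.5755, 0.086, 0.0143]
ee_rot: [0.001, 0.257, 0.966, 0.0]
contact_force: [0.1, 0.1, -0.9]
width: 0.0146
gripper_force: 39.9
clock: 25.42
position: [0.5752, 0.0858, 0.0124]
ee_rot: [0.0, 0.257, 0.966, 0.0]
contact_force: [0.1, 0.3, -1.1]
width: 0.0148
gripper_force: 39.9
```

```bash
python3 -m handwheel '[{"translation":[0,0,0.001],"angular":[0,0,0],"hand":0.95},{"translation":[0,0,0],"angular":[0,0,0],"hand":0.95},{"translation":[0,0,0],"angular":[0,0,0],"hand":0.95}]'
python3 -m handwheel '[{"translation":[0,0,0.0007],"angular":[0,0,0],"hand":0.95},{"translation":[0,0,0],"angular":[0,0,0],"hand":0.95},{"translation":[0,0,0],"angular":[0,0,0],"hand":0.95}]'
```

```text
clock: 25.67
position: [0.575, 0.0859, 0.0112]
ee_rot: [-0.0, 0.257, 0.966, 0.0]
contact_force: [-0.0, 0.8, -0.8]
width: 0.0148
gripper_force: 39.9
clock: 25.92
position: [0.575, 0.0859, 0.0104]
ee_rot: [-0.0, 0.257, 0.966, 0.0]
contact_force: [-0.1, -0.0, -0.3]
width: 0.0151
gripper_force: 39.9
```

```bash
python3 -m handwheel '[{"translation":[0,0,0.0007],"angular":[0,0,0],"hand":0.95},{"translation":[0,0,0],"angular":[0,0,0],"hand":0.95},{"translation":[0,0,0],"angular":[0,0,0],"hand":0.95}]'
```

```text
clock: 26.17
position: [0.5752, 0.0859, 0.0101]
ee_rot: [0.0, 0.257, 0.966, 0.0]
contact_force: [-0.9, -0.6, 3.0]
width: 0.0145
gripper_force: 40.3
```

```bash
python3 -m handwheel '[{"translation":[0,0,0],"angular":[0,0,0],"hand":0.75},{"translation":[0,0,0],"angular":[0,0,0],"hand":0.68},{"translation":[0,0,0],"angular":[0,0,0],"hand":0.68},{"translation":[0,0,0],"angular":[0,0,0],"hand":0.68},{"translation":[0,0,-0.01],"angular":[0,0,0],"hand":0.68},{"translation":[0,0,-0.02],"angular":[0,0,0],"hand":0.68},{"translation":[0,0,-0.03],"angular":[0,0,0],"hand":0.68},{"translation":[0,0,-0.035],"angular":[0,0,0],"hand":0.68},{"translation":[0,0,-0.035],"angular":[0,0,0],"hand":0.68},{"translation":[0,0,-0.035],"angular":[0,0,0],"hand":0.68}]'
python3 -m handwheel '[{"translation":[0.015,0.02,0],"angular":[0,0,0],"hand":0.68},{"translation":[0.02,0.03,0],"angular":[0,0,0],"hand":0.68},{"translation":[0.02,0.03,0],"angular":[0,0,0],"hand":0.68},{"translation":[0.02,0.03,0],"angular":[0,0,0],"hand":0.68},{"translation":[0.02,0.03,0],"angular":[0,0,0],"hand":0.68},{"translation":[0.02,0.03,0],"angular":[0,0,0],"hand":0.68},{"translation":[0.015,0.025,0],"angular":[0,0,0],"hand":0.68},{"translation":[0.01,0.01,0],"angular":[0,0,0],"hand":0.68},{"translation":[0,0,0],"angular":[0,0,0],"hand":0.68},{"translation":[0,0,0],"angular":[0,0,0],"hand":0.68}]'
python3 - <<'E'
from h import *
im=manip.get_image("top")[:,:,::-1]; cv2.imwrite("pics/t1.png",cv2.resize(im[130:290,60:330],None,fx=2.9,fy=2.9,interpolation=cv2.INTER_CUBIC))
E
```

```text
clock: 27.0
position: [0.5747, 0.0859, 0.1771]
ee_rot: [0.0, 0.257, 0.966, 0.0]
contact_force: [0.4, 0.4, 0.7]
width: 0.0272
gripper_force: 0.0
clock: 27.83
position: [0.555, 0.3331, 0.175]
ee_rot: [0.0, 0.256, 0.967, -0.001]
contact_force: [-0.0, 0.9, -0.3]
width: 0.0272
gripper_force: 0.0
```

View pics/t1.png

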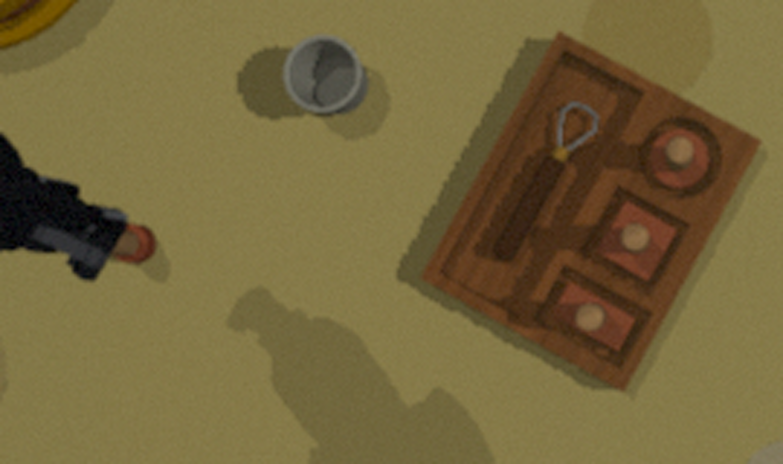

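All three stamps stand in their wells: round at (680,155), square at (635,240) and bar at (595,317). The trimmer lies flat in the lane from (495,255) to (580,105). The arm is clear, so I'm handing in.

```bash
python3 -c "
from rig import manip
print(manip.sign_off())"
```

```text
the job is handed in; nothing more can be done
None
```

The caddy is packed and handed in at about 28 s: the round, square and bar stamps stand in their own wells, the loop trimmer lies flat in the lane, and the small round stamp, cross stamp and modelling stick were not touched.

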